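# Lengthen the skate-wheel stand by one hole and hang the fourth wheel

### The job

The wheel stand is too short for the fourth wheel: press the spring button on its telescoping tube flush, slide the outer tube out by one hole until the button springs out again in the next hole, without ever forcing the tube hard against the button. Then take the wheel that is draining across the pan, lower its axle fully into the two slots of the bay you have opened, and let go; leave the bearing puller, the spacer tube and the toe stop where they lie.

Things in the scene. Friction and masses are not known exactly. Their poses are not given: they have to be found in the camera images.
- stand: Slotted aluminium wheel stand, fixed: base bar, fork plates with three mint-green wheels on a rod (y -44 to -152 mm, up to 121 mm high), and a level dark 22 mm square inner tube, centre line 40 mm above the counter. Origin on the counter under the outer face of its last fixed fork plate; +y along the tube, outward (the way the outer tube pulls out); +x the side the button looks out of; +z up.
- sleeve: Sliding outer tube of the stand, aluminium, 26 mm square, 160 mm long. Origin on its centre line (40 mm above the counter) at its first hole, where the button is at the start. Axes as the stand's. Its fork plate (36 wide, 6 thick, 108 mm high) has its outer face at y -114 mm. Slides along y only, stiffly (about 9 N of friction).
- tube_end (a point): Outer end of the sliding tube on its centre line, 40 mm beyond the first hole. Its +x side has three 11.6 mm holes in line; the second was drilled by hand 32 to 52 mm from the first toward the wheels (differs from stand to stand), so the tube must come out by as much; the third lies 86 mm from the first. Wall 1.6 mm; 0.8 mm of play each way with the button out.
- snap: Spring snap button: 10 mm pin with a round nose, 5 mm proud of the outer tube toward the stand's +x. Origin at its tip, 18 mm from the tube's centre line when out. 1 N to start it, 3 N flush. A pad pinching the tube at the hole presses it flush; the tube then draws over the nose (10 to 15 N along y) till the pin springs out in the next hole and stops it; over 15 N on the pin burrs the hole.
- slot_in (a point): In the last fixed fork plate's slot (mid-thickness): where the centre of a 10 mm axle rests when fully home, 92 mm above the counter. Slot 13 mm wide across x, floor at 87 mm, mouth flared from 13 mm at 97 mm height to about 30 mm at 108 mm. Axes as the stand's.
- slot_out (a point): The same point in the like slot of the fork plate on the sliding outer tube. The free gap between the two plates is 13 mm at the start (too narrow for the wheel), 45 to 65 mm after one hole.
- wheel_c (a point): Centre of the loose mint-green skate wheel: 58 mm across, 32 mm wide, about 0.14 kg, on a brass axle 10 mm thick and 86 mm long (27 mm out on either side). Its y axis is the level axle. It stands across the pan, centre 51 mm above the counter; its tread can be gripped from above across its diameter. Hung, its centre is 92 mm up, its weight on the slot floors.
- pan: Narrow brushed stainless drain pan fixed to the counter, 190 mm long (x), 68 mm wide (y), rims 52 mm high, 64 mm free between its long walls, floor 2 mm. The wheel's axle lies in 13 mm wide, 6 mm deep notches half-way along its long rims. Origin under its centre.
- puller: Bystander: red plastic bearing puller with a T handle, 120 mm long, 80 mm wide, 22 mm high, lying on the counter.
- spacer: Bystander: brass axle spacer tube, 14 mm across, 28 mm high, standing on the counter.
- toe_stop: Bystander: black nylon toe stop, 52 mm across, 62 mm high with its stem up, standing on the counter.
There are look-alikes about, which are no part of the job. Leave any orange, purple or red look-alike of the part that bears wheel_c alone.

How it is judged:
On the way, in this order (a step that is already met when the one before it is completed fails the run):
1. the outer tube stands one hole farther out with the button sprung out in that hole, and the fingers off it (y of sleeve in the frame of stand between 0.163 and 0.187 m and x of snap in the frame of stand above 0.0165 m and contact force between the fingers and sleeve below 0.1 N), for 0.2 s.
2. the wheel's axle lies fully home in both slots of the opened bay (z of wheel_c in the frame of stand between 0.0895 and 0.0945 m and x of wheel_c in the frame of stand between -0.004 and 0.004 m and y of wheel_c in the frame of stand between 0.014 and 0.052 m and angle between the y axis of wheel_c and the y axis of stand, either way round below 0.06 rad), for 0.2 s.
At the end, for the whole second after the job is handed in: Outer tube 30 to 54 mm farther out than at the start, button sprung out (within 1.5 mm of fully out); wheel in the bay with its axle home in both slots (centre 89.5 to 94.5 mm high, within 4 mm of the slots' middle, 14 to 52 mm from the fixed plate, axle within 0.06 rad), released, at rest (all of step 2 and y of sleeve in the frame of stand between 0.163 and 0.187 m and x of snap in the frame of stand above 0.0165 m and linear speed of wheel below 0.02 m/s); the robot touches nothing.
It fails at once if the tube is forced against the button with more than 15 N (contact force between snap and sleeve above 15 N).
It fails at once if the puller, the spacer tube or the toe stop is moved more than 20 mm (distance of any of puller, spacer, toe_stop from where it was at the start of the episode above 0.02 m).
It fails at once if the wheel is dropped on the counter (height (world z) of wheel_c below 0.038 m).
It also fails if it takes over 64 s, if anything falls off the work surface, if the arm or the gripper's body presses on something with over 40 N, if the wrist force passes 120 N, or if a joint passes its speed limit or range.

### The arm

A 6-joint arm with a two-finger parallel gripper is mounted at the origin on the work surface. World frame = base frame: x ahead of the robot, y to its left, z up, the work surface at z = 0. Lengths are in m, angles in rad, forces in N, time in s.
With the tool pointing down it reaches from about 0.275 to 0.725 m from the base axis. Payload 5.6 kg.
Tool frame: the origin (TCP) lies midway between the tips of the shut fingers; the grasp point (between the pads) lies 19 mm behind it; z points along the fingers, y is the line along which they close (so a half turn about z gives the same grasp; the last joint's range is limited). The gripper opens to 85 mm and grips with 20 to 120 N. Pads are 22 mm wide; open, the fingers measure 114 mm over their backs; the gripper's body (76 mm by 85 mm) begins 54 mm behind the grasp point. The pads swing forward as they close: fully open they stand 13 mm farther back than shut.
Start: joints at [1.589, 0.255, 0.108, 0, -1.424, -0.285], TCP at [0.145, 0.531, 0.231] pointing down, gripper open.
Joint ranges: [-2.95, 2.95], [-1.21, 1.97], [-1.09, 1.5], [-2.87, 1.71], [-2.94, -0.07], [-3.05, 3.05]. Speed limits (rad/s): [2.57, 2.57, 3.14, 3.14, 3.14, 3.14].

### API

Orientations are given as a unit quaternion [w, x, y, z].
In Python, from plant import robot gives the robot as it stands.
- The arm moves only by the tool jog_arm, never from a script. Its argument "plan" is a list of rows, each a list of 7 numbers: the turn, a rotation vector about the tool's x, y, z in rad, then the shift along the tool's x, y, z in m, then the gripper command: -1 is fully open, 1 is shut, values between are in proportion. In form: [[rx, ry, rz, tx, ty, tz, claw], ...]. A call has 1 to 20 rows; each row shifts and turns the commanded pose from where the row before left it, along the tool's axes as they then stand; what a row does not reach is not made up. A row lasts 1/8 s, in which the tool goes at most 62.5 mm and 10.7 degrees, less where a joint would pass 70% of its speed; a pose out of reach is approached as far as the arm can. A call with a gripper value outside its range is refused whole. The fingers move at their own pace and stop on an object; "force" is the grip in N (left out, the last holds). Time passes only in rows, so rows that do not move let the fingers close. It gives the time, the measured TCP pose, the force, the opening and the grip force at its end, in the units of the state.
- robot.get_state(): the state, without advancing time (a new reading comes with each control period).
- robot.grab_frame(name): name is "scene" or "top"; returns a dict with "frame" (480x640x3 uint8, blue, green, red), "intrinsics" (3x3 intrinsics, pixels), "rvec" (rotation vector, rad) and "tvec" (3), from world to camera coordinates, as OpenCV has them. Camera axes: x right, y down, z forward; pixel columns grow to the right and rows downward; lengths in m; the calibration is good to about 2 mm. A picture is of the moment at which its call begins. There is no depth.
- robot.sign_off(): hands the job in; it is judged then, once.
The state is a dict: "t": time; "joints": joint angles; "dq": joint speeds; "effort": joint torques, N m; "position": TCP position; "eef_rot": TCP orientation; "ft_force": force on the tool from outside, world axes, zero at the start; "torque": the same for the moment, N m; "finger_gap": finger opening in m; "gripper_force": force on a finger pad.
Only numpy, scipy, OpenCV 4.12 (cv2) and the standard library are available. Lean on these libraries where they do the work, as an engineer would, in place of code of your own. Each camera call takes 0.05 s, during which the arm holds its last target. There are 200 camera calls.

## Working session

There is one attempt and no reset: what is moved stays moved. The work goes in short steps, Python scripts to look and compute and a tool call to move; the robot and the scene stay as the last step left them, time stands still between calls to the robot, and variables do not carry over. Pictures are saved under pics/ and viewed, at most 10 in all, crops included, and the job is handed in when it is done.

Besides the shell and the picture viewer there is one more tool, called by a JSON object that holds its "name" and its "arguments", one argument or row to a line. jog_arm: Moves the arm, as the interface text tells. Its arguments: {"type":"object","properties":{"plan":{"type":"array"},"force":{"type":"number"}},"required":["plan"]}

```bash
mkdir -p pics
cat > h.py <<'E'
import numpy as np, cv2
from plant import robot
def grab(n):
    f=robot.grab_frame(n); np.savez('%s.npz'%n,**f); return f
def load(n): return dict(np.load('%s.npz'%n))
def ray(f,px):
    R=cv2.Rodrigues(np.float64(f['rvec']))[0]; c=-R.T@np.float64(f['tvec']).ravel()
    d=R.T@np.linalg.inv(f['intrinsics'])@np.array([px[0],px[1],1.]); return c,d
def onz(f,px,z):
    c,d=ray(f,px); return c+d*(z-c[2])/d[2]
def proj(f,p): return cv2.projectPoints(np.float64(p).reshape(-1,1,3),f['rvec'],f['tvec'],f['intrinsics'],None)[0].reshape(-1,2)
E
python3 - <<'E'
from h import *
for n in('scene','top'):
    f=grab(n); cv2.imwrite('pics/%s0.png'%n,f['frame']); print(n,ray(f,(320,240)),f['intrinsics'][0,0])
print(robot.get_state())
E
```

```text
scene (array([ 1.40607166, -0.70049463,  0.84344099]), array([-0.68325171,  0.44350463, -0.58028331])) 556.3934695486861
top (array([ 0.32041428, -0.08806581,  1.30397354]), array([ 0.15874115,  0.0028811 , -0.98742442])) 540.9379068205418
{'t': 0.1, 'joints': array([ 1.58858686e+00,  2.55705669e-01,  1.07174939e-01, -3.69175142e-04,
       -1.42388213e+00, -2.84579276e-01]), 'dq': array([ 3.10649033e-04, -1.02287555e-03,  1.65389862e-03,  2.87315371e-03,
       -3.65082580e-04, -8.08325565e-05]), 'effort': array([-1.73706878e-03, -3.87606347e+01,  2.38473219e+01,  5.37780851e+00,
       -3.82629602e-03,  9.00766565e-06]), 'position': array([0.14485946, 0.53015384, 0.23050112]), 'eef_rot': array([ 8.26545162e-04,  9.91112202e-01, -1.33026002e-01, -5.87618225e-05]), 'ft_force': array([-0.12271326, -0.37653653,  0.87870456]), 'torque': array([ 0.02700149, -0.00471225,  0.03707069]), 'gripper_force': 0.0, 'finger_gap': 0.08541375700408646}
```

View pics/scene0.png

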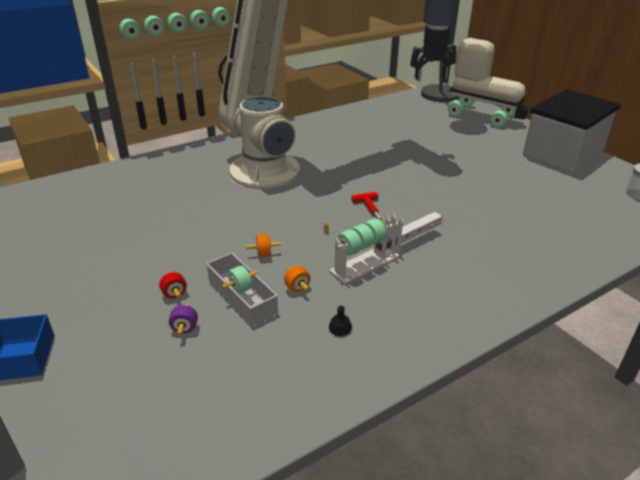

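View pics/top0.png

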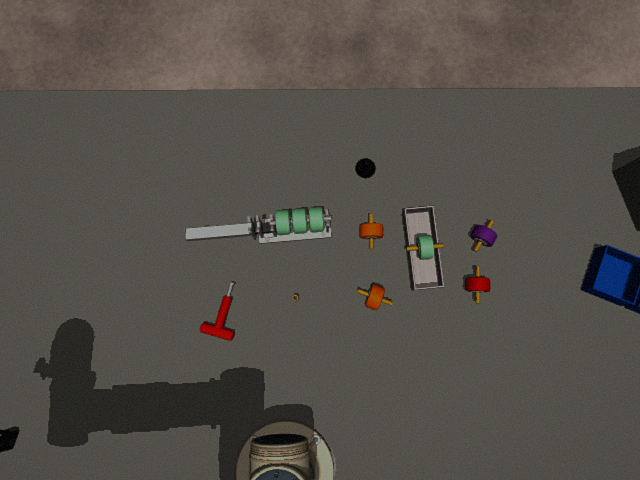

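The loose mint wheel sits in the pan at top (426,246) and scene (240,279). The look-alikes are orange (371,231 and 375,296), purple (484,235) and red (478,285) in the top view, and they don't match the mint-green description. The stand runs from (330,220) to its tube end at (187,233). The puller is at (220,320), the spacer at (295,297) and the toe stop at (366,168). I'll confirm this in enlarged crops.

Run:
```python
from h import *
t=load('top')['frame']; s=load('scene')['frame']
cv2.imwrite('pics/topc.png',cv2.resize(t[195:300,175:345],None,fx=4.7,fy=4.7,interpolation=3))
cv2.imwrite('pics/scenec.png',cv2.resize(s[185:325,200:450],None,fx=3.2,fy=3.2,interpolation=3))
f=load('top');g=load('scene')
def mint(fr):
    h=cv2.cvtColor(fr,cv2.COLOR_BGR2HSV); m=cv2.inRange(h,(60,50,80),(90,255,255))
    n,l,st,c=cv2.connectedComponentsWithStats(m); return [(st[i],c[i]) for i in range(1,n) if st[i][4]>40]
for F in(f,g):
    for st,c in mint(F['frame']): print(st,c,onz(F,c,0.08)[:2])
def brass(fr):
    h=cv2.cvtColor(fr,cv2.COLOR_BGR2HSV); m=cv2.inRange(h,(14,120,80),(28,255,255))
    n,l,st,c=cv2.connectedComponentsWithStats(m); return [(st[i],c[i]) for i in range(1,n) if st[i][4]>10]
for st,c in brass(f['frame']): print('b',st,c,onz(f,c,0.051)[:2])
```

```text
[292 209  15  24 315] [298.8952381  220.24761905] [ 0.56359886 -0.03609442]
[309 208  15  23 307] [315.70358306 218.91530945] [ 0.56650285 -0.0748511 ]
[275 210  15  25 314] [282.03184713 221.90764331] [0.55993017 0.00273539]
[419 236  15  23 284] [426.28169014 246.70070423] [ 0.50015367 -0.32773723]
[212   7  18  19 160] [219.0625  15.3   ] [-1.5646231   0.55678203]
[190  10  19  19 162] [197.52469136  18.16049383] [-1.56494369  0.43215613]
[168  13  18  19 170] [175.2         21.07647059] [-1.56621178  0.30815006]
[144  16  19  20 176] [152.06818182  24.32954545] [-1.56308393  0.18296398]
[120  19  20  20 190] [128.16315789  27.32631579] [-1.56676005  0.06088089]
[448  97  26  19 175] [458.70285714 105.47428571] [0.06604828 0.76354234]
[490 107  26  20 176] [501.48295455 116.28409091] [0.2166864  0.82179883]
[339 218  47  37 963] [363.68639668 234.8992731 ] [ 0.54503224 -0.01672254]
[228 265  24  28 383] [240.81201044 277.69712794] [ 0.53443288 -0.33679661]
b [369 213   4  10  38] [370.5        217.73684211] [ 0.57441323 -0.20406665]
b [487 220   7   8  30] [490.23333333 223.466666
[... 165 characters left out ...]
.20486161]
b [474 241   8  10  39] [477.64102564 245.84615385] [ 0.50568822 -0.45412715]
b [434 244  10   4  37] [438.37837838 245.54054054] [ 0.50698478 -0.36192405]
b [407 246  11   5  42] [411.95238095 247.85714286] [ 0.50188387 -0.29970145]
b [476 266   4  11  36] [477.63888889 271.11111111] [ 0.44626501 -0.45087012]
b [357 289  11   7  43] [362.23255814 292.11627907] [ 0.39937805 -0.181256  ]
b [370 293  11   9  60] [375.3        297.53333333] [ 0.38673235 -0.21116347]
b [476 292   4  11  41] [477.6097561  296.92682927] [ 0.38651175 -0.44753265]
b [292 295   6   6  20] [294.85 297.35] [ 0.38841793 -0.02576024]
b [382 299  11   7  41] [386.7804878  301.56097561] [ 0.37732719 -0.23740755]
```

View pics/topc.png

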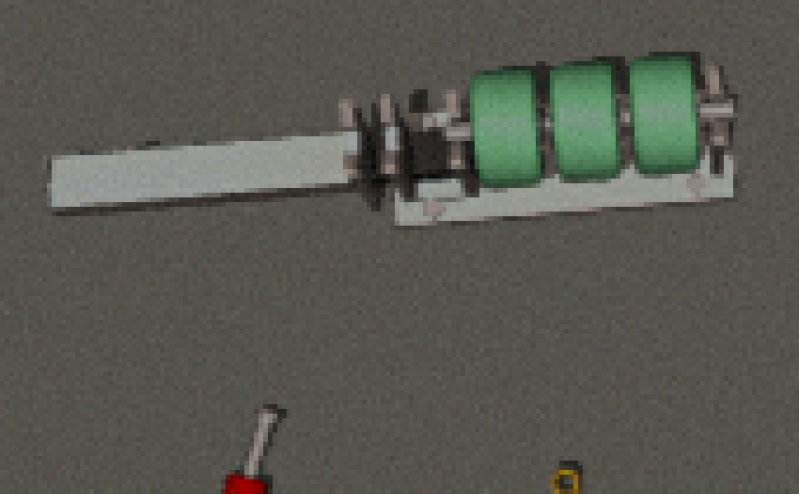

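View pics/scenec.png

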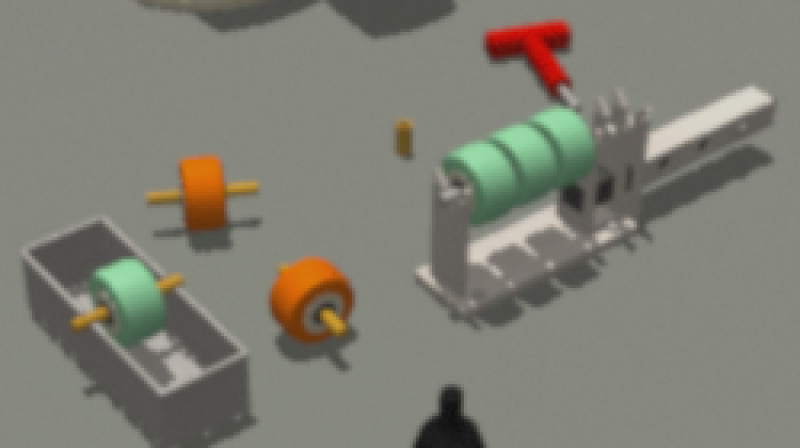

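The crops confirm the layout. The mint wheel sits in the pan at scene crop (130,300). Along the tube's far (+x) side are the button at about (742,127) and the holes at about (702,145) and (660,165). Now I'll measure these precisely.

Run:
```python
from h import *
f=load('top');g=load('scene')
fr=f['frame'];hs=cv2.cvtColor(fr,cv2.COLOR_BGR2HSV)
m=np.zeros(fr.shape[:2],np.uint8); m[215:248,178:249]=((fr.min(2)>125)*255)[215:248,178:249]
n,l,st,c=cv2.connectedComponentsWithStats(m); i=1+np.argmax(st[1:,4]); print(st[i])
V=fr.max(2).astype(float)
ys,xs=np.where(l==i)
mid=[];top=[];bot=[]
for x in range(190,247):
    y=ys[xs==x]; top.append(y.min()-.5);bot.append(y.max()+.5);mid.append((x,(y.min()+y.max())/2))
mid=np.array(mid);k=np.polyfit(mid[:,0],mid[:,1],1)
print('width px',np.mean(np.array(bot)-top))
W=np.array([onz(f,(x,np.polyval(k,x)),.053) for x in(190,246)]);d=W[0]-W[1];d/=np.linalg.norm(d[:2]);yaw=np.arctan2(-d[0],d[1]);print('axis',W,'yaw',yaw)
xe=np.mean([xs[ys==y].min() for y in range(int(np.polyval(k,186))-3,int(np.polyval(k,186))+4)])-.5
E=onz(f,(xe,np.polyval(k,xe)),.053);print('end',xe,E)
# scene: holes on side plane; print intensity along the line in side face
u=np.array([-np.sin(yaw),np.cos(yaw),0]);v=np.array([np.cos(yaw),np.sin(yaw),0])
E[2]=.04
G=cv2.cvtColor(g['frame'],cv2.COLOR_BGR2GRAY)
S=np.arange(-2,125,1.)
for zz in(.044,.04,.036):
    P=np.array([E+v*.013-u*s/1e3+[0,0,zz-.04] for s in S]);q=proj(g,P).astype(np.float32)
    print(zz,cv2.remap(G,q[:,0].reshape(1,-1),q[:,1].reshape(1,-1),1).ravel().tolist())
# wheel axle
h=hs; b=cv2.inRange(h,(14,100,60),(30,255,255)); ys,xs=np.where(b[236:256,400:450]>0);pts=np.c_[xs+400,ys+236].astype(float)
k=np.polyfit(pts[:,0],pts[:,1],1);a=pts[:,0].min()-.5;bb=pts[:,0].max()+.5
A=onz(f,(a,np.polyval(k,a)),.052);B=onz(f,(bb,np.polyval(k,bb)),.052);print('axle',A,B,(A+B)/2,np.linalg.norm(A-B),np.arctan2(-(A-B)[0],(A-B)[1]))
# pan outline in top
m=cv2.inRange(fr[200:295,395:450],(0,0,0),(255,255,255))
gm=(fr[200:295,395:450].min(2)>95).astype(np.uint8)
cn=max(cv2.findContours(gm,0,2)[0],key=cv2.contourArea);r=cv2.minAreaRect(cn);bx=cv2.boxPoints(r)+[395,200];print('pan',r,[onz(f,p,.052)[:2].round(4).tolist() for p in bx])
```

```text
[186 223  63  16 647]
width px 10.31578947368421
axis [[0.53985216 0.22013031 0.053     ]
 [0.55037002 0.08922029 0.053     ]] yaw 0.08017199828363779
end 185.5 [0.53900896 0.23062511 0.053     ]
0.044 [103, 101, 99, 98, 95, 95, 95, 95, 95, 95, 94, 94, 93, 93, 93, 93, 94, 94, 94, 94, 93, 94, 94, 94, 94, 93, 93, 92, 92, 93, 94, 96, 98, 100, 103, 106, 106, 107, 107, 106, 105, 103, 100, 99, 97, 95, 93, 94, 94, 94, 94, 94, 94, 94, 94, 94, 95, 95, 95, 95, 95, 95, 95, 95, 95, 95, 95, 95, 95, 95, 95, 95, 94, 92, 89, 85, 84, 83, 80, 76, 76, 75, 73, 73, 76, 80, 82, 84, 87, 90, 92, 93, 93, 94, 94, 94, 94, 94, 94, 93, 93, 93, 94, 94, 94, 93, 93, 92, 92, 93, 93, 92, 91, 91, 91, 91, 91, 90, 89, 86, 82, 78, 74, 73, 71, 68, 67]
0.04 [103, 100, 98, 95, 93, 93, 93, 93, 93, 93, 92, 92, 92, 92, 92, 92, 92, 92, 91, 91, 92, 92, 92, 92, 92, 92, 92, 93, 95, 97, 99, 103, 108, 113, 117, 115, 112, 110, 107, 104, 100, 97, 95, 93, 91, 90, 90, 91, 91, 91, 91, 92, 92, 92, 93, 93, 94, 94, 94, 94, 94, 94, 94, 94, 94, 93, 93, 92, 92, 92, 92, 92, 90, 88, 87, 86, 82, 79, 75, 72, 69, 66, 65, 69, 73, 76, 79, 82, 86, 89,
[... 310 characters left out ...]
 95, 92, 89, 88, 87, 88, 89, 89, 90, 90, 91, 91, 92, 92, 92, 92, 92, 93, 93, 93, 94, 94, 94, 94, 94, 93, 93, 93, 92, 92, 92, 93, 94, 95, 95, 94, 94, 94, 91, 89, 87, 86, 83, 82, 81, 83, 85, 86, 87, 89, 91, 92, 93, 94, 94, 95, 95, 95, 95, 95, 94, 94, 94, 94, 94, 94, 94, 93, 93, 92, 92, 92, 93, 93, 93, 92, 92, 92, 91, 90, 90, 89, 88, 88, 88, 86, 85, 84, 83, 82]
axle [ 0.50073912 -0.28672251  0.052     ] [ 0.50828652 -0.37379068  0.052     ] [ 0.50451282 -0.3302566   0.052     ] 0.0873946748338359 0.08646766303374481
pan ((31.098974227905273, 64.34129333496094), (47.32070541381836, 29.560834884643555), 83.2901611328125) [[0.5143, -0.2922], [0.5221, -0.3615], [0.4119, -0.3696], [0.4044, -0.3014]]
```

{"name": "jog_arm", "arguments": {
  "plan": [
    [0, 0, 0.153, 0, 0, 0, -1],
    [0, 0, 0.153, 0, 0, 0, -1],
    [0, 0, 0.153, 0, 0, 0, -1],
    [0, 0, 0.153, 0, 0, 0, -1],
    [0, 0, 0.153, 0, 0, 0, -1],
    [0, 0, 0.153, 0, 0, 0, -1],
    [0, 0, 0.153, 0, 0, 0, -1],
    [0, 0, 0.153, 0, 0, 0, -1],
    [0, 0, 0, 0.037, -0.037, 0, -1],
    [0, 0, 0, 0.037, -0.037, 0, -1],
    [0, 0, 0, 0.037, -0.037, 0, -1],
    [0, 0, 0, 0.037, -0.037, 0, -1],
    [0, 0, 0, 0.037, -0.037, 0, -1],
    [0, 0, 0, 0.037, -0.037, 0, -1],
    [0, 0, 0, 0.037, -0.037, 0, -1],
    [0, 0, 0, 0.037, -0.037, 0, -1],
    [0, 0, 0, 0.037, -0.037, 0, -1],
    [0, 0, 0, 0.037, -0.036, 0, -1],
    [0, 0, 0, 0, 0, 0, -1],
    [0, 0, 0, 0, 0, 0, -1]
  ],
  "force": 20
}}

```text
t: 2.6
position: [0.5421, 0.1911, 0.2307]
eef_rot: [0.001, 0.735, -0.679, -0.0]
ft_force: [-1.0, -0.2, 0.9]
finger_gap: 0.0855
gripper_force: 0.0
```

```bash
cat >> h.py <<'E'
from scipy.spatial.transform import Rotation as Ro
def to(p,yaw=None):
    "tool-axis shift to world point p, and rz to align tool y with -(stand x) at yaw"
    s=robot.get_state(); q=s['eef_rot']; R=Ro.from_quat([q[1],q[2],q[3],q[0]]).as_matrix()
    print('t',s['t'],'tcp',s['position'].round(4),'R\n',R.round(4),'\nshift',(R.T@(np.array(p)-s['position'])).round(4),'rz',np.arctan2(*( -R[:2,1])[::-1])-(yaw or 0),'ft',s['ft_force'].round(2),'tq',s['torque'].round(2),'gap',s['finger_gap'],s['gripper_force'])
E
python3 -c "
from h import *
to((0.542,0.191,0.020),0.080)"
```

```text
t 2.6 tcp [0.5421 0.1911 0.2307] R
 [[ 7.930e-02 -9.969e-01 -1.200e-03]
 [-9.969e-01 -7.920e-02 -3.000e-04]
 [ 2.000e-04  1.200e-03 -1.000e+00]] 
shift [ 0.000e+00 -2.000e-04  2.107e-01] rz -0.0006667902430875228 ft [-0.98 -0.18  0.88] tq [0.05 0.01 0.03] gap 0.08548290428135204 0.0
```

{"name": "jog_arm", "arguments": {
  "plan": [
    [0, 0, 0, 0, 0, 0.035, -1],
    [0, 0, 0, 0, 0, 0.035, -1],
    [0, 0, 0, 0, 0, 0.035, -1],
    [0, 0, 0, 0, 0, 0.035, -1],
    [0, 0, 0, 0, 0, 0.035, -1],
    [0, 0, 0, 0, 0, 0.035, -1],
    [0, 0, 0, 0, 0, 0, -1],
    [0, 0, 0, 0, 0, 0, 0],
    [0, 0, 0, 0, 0, 0, 0],
    [0, 0, 0, 0, 0, 0, 0]
  ]
}}

```text
t: 3.85
position: [0.543, 0.1917, 0.0225]
eef_rot: [-0.001, 0.735, -0.678, 0.0]
ft_force: [0.6, 0.6, -0.2]
finger_gap: 0.043
gripper_force: 0.0
```

Run:
```python
from h import *
to((0.542,0.191,0.020),0.080)
a=grab('top')['frame'];b=grab('scene')['frame']
a=cv2.resize(a[180:280,160:260],(400,400),interpolation=3);b=cv2.resize(b[170:270,360:460],(400,400),interpolation=3)
cv2.imwrite('pics/g1.png',np.hstack([a,b]))
```

```text
t 3.85 tcp [0.543  0.1917 0.0225] R
 [[ 0.0801 -0.9968  0.0019]
 [-0.9968 -0.0801  0.0012]
 [-0.0011 -0.002  -1.    ]] 
shift [0.0006 0.001  0.0025] rz 0.00013658336144184435 ft [ 0.57  0.58 -0.23] tq [-0.06 -0.03  0.01] gap 0.042962942203039665 0.0
```

View pics/g1.png

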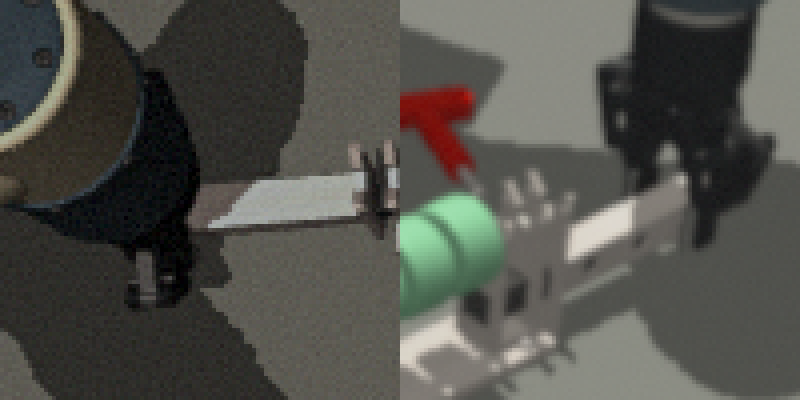

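The fingers straddle the tube near its outer end. In the right half, the button-side finger at (705,190) covers the button, and the second and third holes show at (637,245) and (590,265). Closing now.

{"name": "jog_arm", "arguments": {
  "plan": [
    [0, 0, 0, 0, 0, 0.002, 1],
    [0, 0, 0, 0, 0, 0, 1],
    [0, 0, 0, 0, 0, 0, 1],
    [0, 0, 0, 0, 0, 0, 1],
    [0, 0, 0, 0, 0, 0, 1],
    [0, 0, 0, 0, 0, 0, 1]
  ],
  "force": 25
}}

```text
t: 4.7
position: [0.543, 0.1914, 0.0201]
eef_rot: [-0.001, 0.735, -0.678, 0.0]
ft_force: [-0.7, -0.2, 5.5]
finger_gap: 0.0257
gripper_force: 25.2
```

```bash
python3 -c "
from h import *
to((0.542,0.191,0.020),0.080)"
```

```text
t 4.7 tcp [0.543  0.1914 0.0201] R
 [[ 8.010e-02 -9.968e-01  1.500e-03]
 [-9.968e-01 -8.010e-02  5.000e-04]
 [-4.000e-04 -1.500e-03 -1.000e+00]] 
shift [0.0004 0.001  0.0001] rz 0.00019865694326970385 ft [-0.74 -0.23  5.55] tq [ 0.05  0.33 -0.02] gap 0.025734294894806085 25.225444994866848
```

{"name": "jog_arm", "arguments": {
  "plan": [
    [0, 0, 0, -0.001, 0, 0, 1],
    [0, 0, 0, -0.001, 0, 0, 1],
    [0, 0, 0, -0.001, 0, 0, 1],
    [0, 0, 0, -0.001, 0, 0, 1]
  ]
}}

```text
t: 5.2
position: [0.5429, 0.1924, 0.0201]
eef_rot: [0.001, 0.735, -0.678, 0.002]
ft_force: [2.3, -10.4, 6.8]
finger_gap: 0.0258
gripper_force: 25.2
```

{"name": "jog_arm", "arguments": {
  "plan": [
    [0, 0, 0, -0.001, 0, 0, 1],
    [0, 0, 0, -0.001, 0, 0, 1],
    [0, 0, 0, -0.001, 0, 0, 1]
  ]
}}

```text
t: 5.58
position: [0.5426, 0.1949, 0.0201]
eef_rot: [0.002, 0.735, -0.678, 0.002]
ft_force: [3.0, -12.5, 5.6]
finger_gap: 0.0254
gripper_force: 25.1
```

{"name": "jog_arm", "arguments": {
  "plan": [
    [0, 0, 0, -0.0015, 0, 0, 1],
    [0, 0, 0, -0.0015, 0, 0, 1],
    [0, 0, 0, -0.0015, 0, 0, 1],
    [0, 0, 0, -0.0015, 0, 0, 1],
    [0, 0, 0, -0.0015, 0, 0, 1],
    [0, 0, 0, -0.0015, 0, 0, 1]
  ]
}}

```text
t: 6.32
position: [0.5419, 0.2042, 0.0201]
eef_rot: [0.001, 0.735, -0.678, 0.002]
ft_force: [2.9, -10.4, 6.2]
finger_gap: 0.0259
gripper_force: 25.0
```

Run:
```python
from h import *
to((0.542,0.191,0.020),0.080)
a=grab('top')['frame'];b=grab('scene')['frame']
a=cv2.resize(a[190:265,230:305],(400,400),interpolation=3);b=cv2.resize(b[170:270,360:460],(400,400),interpolation=3)
cv2.imwrite('pics/g2.png',np.hstack([a,b]))
```

```text
t 6.325 tcp [0.5419 0.2042 0.0201] R
 [[ 8.000e-02 -9.968e-01  7.000e-04]
 [-9.968e-01 -8.000e-02 -4.400e-03]
 [ 4.400e-03 -3.000e-04 -1.000e+00]] 
shift [0.0131 0.001  0.0002] rz 3.938103735745546e-05 ft [  2.86 -10.35   6.19] tq [-3.44 -0.85  0.01] gap 0.02592459265008359 24.997311662882566
```

View pics/g2.png

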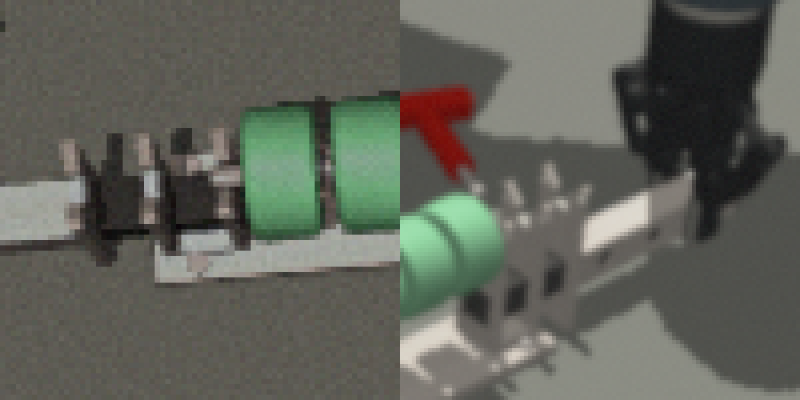

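The tube comes out with the gripper: the plate gap has opened to about 26 mm, with the plates at (70,190) and (145,185) in the left half. Drag is about 10 N.

{"name": "jog_arm", "arguments": {
  "plan": [
    [0, 0, 0, -0.0015, 0, 0, 1],
    [0, 0, 0, -0.0015, 0, 0, 1],
    [0, 0, 0, -0.0015, 0, 0, 1],
    [0, 0, 0, -0.0015, 0, 0, 1],
    [0, 0, 0, -0.0015, 0, 0, 1],
    [0, 0, 0, -0.0015, 0, 0, 1],
    [0, 0, 0, -0.0015, 0, 0, 1],
    [0, 0, 0, -0.0015, 0, 0, 1],
    [0, 0, 0, -0.0015, 0, 0, 1],
    [0, 0, 0, -0.0015, 0, 0, 1],
    [0, 0, 0, -0.0015, 0, 0, 1],
    [0, 0, 0, -0.0015, 0, 0, 1]
  ]
}}

```text
t: 7.92
position: [0.5405, 0.2221, 0.0201]
eef_rot: [0.001, 0.735, -0.678, 0.002]
ft_force: [2.6, -10.9, 6.2]
finger_gap: 0.0259
gripper_force: 25.0
```

{"name": "jog_arm", "arguments": {
  "plan": [
    [0, 0, 0, -0.001, 0, 0, 1],
    [0, 0, 0, -0.001, 0, 0, 1],
    [0, 0, 0, -0.001, 0, 0, 1]
  ]
}}

```text
t: 8.3
position: [0.5402, 0.2251, 0.0201]
eef_rot: [0.001, 0.735, -0.678, 0.002]
ft_force: [2.3, -10.2, 5.7]
finger_gap: 0.0259
gripper_force: 25.0
```

{"name": "jog_arm", "arguments": {
  "plan": [
    [0, 0, 0, -0.001, 0, 0, 1],
    [0, 0, 0, -0.001, 0, 0, 1]
  ]
}}

```text
t: 8.55
position: [0.5401, 0.2272, 0.0201]
eef_rot: [0.001, 0.735, -0.678, 0.002]
ft_force: [2.9, -8.7, 5.9]
finger_gap: 0.0258
gripper_force: 25.0
```

Travel is about 36 mm. Creeping on.

{"name": "jog_arm", "arguments": {
  "plan": [
    [0, 0, 0, -0.001, 0, 0, 1],
    [0, 0, 0, -0.001, 0, 0, 1]
  ]
}}

```text
t: 8.8
position: [0.5399, 0.2296, 0.0201]
eef_rot: [0.001, 0.735, -0.678, 0.002]
ft_force: [2.0, -8.8, 5.9]
finger_gap: 0.0254
gripper_force: 25.0
```

{"name": "jog_arm", "arguments": {
  "plan": [
    [0, 0, 0, -0.001, 0, 0, 1],
    [0, 0, 0, -0.001, 0, 0, 1]
  ]
}}

```text
t: 9.05
position: [0.5397, 0.232, 0.0201]
eef_rot: [0.001, 0.735, -0.678, 0.001]
ft_force: [2.2, -8.6, 5.8]
finger_gap: 0.0259
gripper_force: 25.0
```

{"name": "jog_arm", "arguments": {
  "plan": [
    [0, 0, 0, -0.001, 0, 0, 1]
  ]
}}

```text
t: 9.18
position: [0.5397, 0.2327, 0.0201]
eef_rot: [0.001, 0.735, -0.678, 0.002]
ft_force: [2.4, -8.9, 6.5]
finger_gap: 0.0254
gripper_force: 25.0
```

{"name": "jog_arm", "arguments": {
  "plan": [
    [0, 0, 0, -0.001, 0, 0, 1]
  ]
}}

```text
t: 9.3
position: [0.5396, 0.2336, 0.0201]
eef_rot: [0.001, 0.735, -0.678, 0.002]
ft_force: [2.1, -9.3, 5.6]
finger_gap: 0.0256
gripper_force: 25.0
```

{"name": "jog_arm", "arguments": {
  "plan": [
    [0, 0, 0, -0.001, 0, 0, 1]
  ]
}}

```text
t: 9.43
position: [0.5395, 0.2341, 0.0201]
eef_rot: [0.001, 0.735, -0.678, 0.002]
ft_force: [2.1, -11.8, 6.6]
finger_gap: 0.0254
gripper_force: 25.0
```

{"name": "jog_arm", "arguments": {
  "plan": [
    [0, 0, 0, -0.0005, 0, 0, 1],
    [0, 0, 0, 0, 0, 0, 1]
  ]
}}

```text
t: 9.68
position: [0.5395, 0.2343, 0.0201]
eef_rot: [0.002, 0.735, -0.678, 0.002]
ft_force: [2.8, -12.2, 6.9]
finger_gap: 0.0255
gripper_force: 25.0
```

Run:
```python
from h import *
to((0.542,0.191,0.020),0.080)
b=grab('scene')['frame']
b=cv2.resize(b[190:250,380:460],(800,600),interpolation=3)
cv2.imwrite('pics/g3.png',b)
```

```text
t 9.675 tcp [0.5395 0.2343 0.0201] R
 [[ 7.990e-02 -9.968e-01  5.000e-04]
 [-9.968e-01 -7.990e-02 -4.900e-03]
 [ 4.900e-03 -1.000e-04 -1.000e+00]] 
shift [0.0433 0.001  0.0003] rz 4.188146003059057e-06 ft [  2.83 -12.2    6.91] tq [-3.61 -0.93  0.02] gap 0.025465258441613084 25.00435771420598
```

View pics/g3.png

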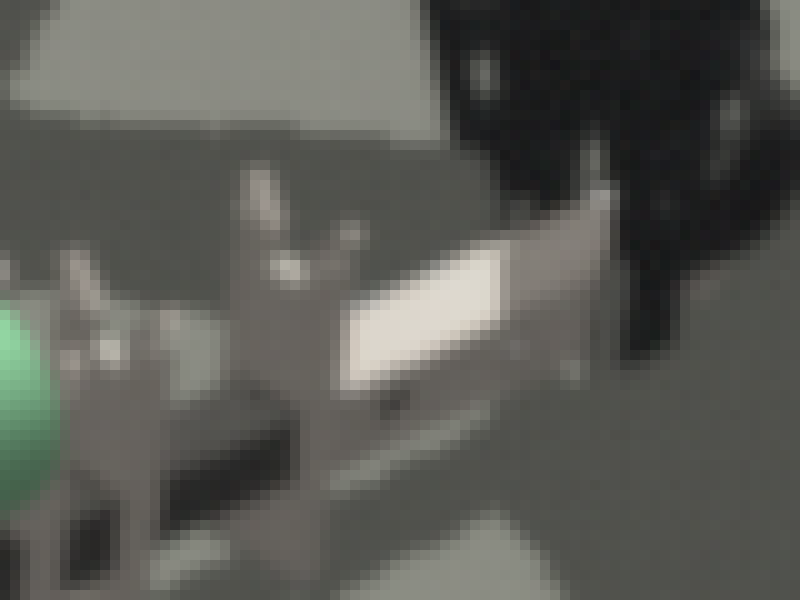

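The button is out in the second hole (light at (515,350)), and the third hole is still dark at (395,400). Relaxing the pull, opening and lifting.

{"name": "jog_arm", "arguments": {
  "plan": [
    [0, 0, 0, 0.0015, 0, 0, 1],
    [0, 0, 0, 0.0015, 0, 0, 1],
    [0, 0, 0, 0, 0, 0, -1],
    [0, 0, 0, 0, 0, 0, -1],
    [0, 0, 0, 0, 0, 0, -1],
    [0, 0, 0, 0, 0, 0, -1],
    [0, 0, 0, 0, 0, -0.01, -1],
    [0, 0, 0, 0, 0, -0.03, -1],
    [0, 0, 0, 0, 0, -0.05, -1],
    [0, 0, 0, 0, 0, -0.05, -1],
    [0, 0, 0, 0, 0, -0.05, -1],
    [0, 0, 0, 0, 0, 0, -1]
  ]
}}

```text
t: 11.22
position: [0.5411, 0.2356, 0.2153]
eef_rot: [-0.005, 0.735, -0.678, 0.002]
ft_force: [0.6, 0.0, -0.4]
finger_gap: 0.0853
gripper_force: 0.0
```

Run:
```python
from h import *
to((0.5045,-0.3303,0.21),0.083)
```

```text
t 11.225 tcp [0.5411 0.2356 0.2153] R
 [[ 0.0803 -0.9967  0.0093]
 [-0.9968 -0.0802  0.0053]
 [-0.0045 -0.0097 -0.9999]] 
shift [0.5611 0.0819 0.002 ] rz -0.002690443120609759 ft [ 0.64  0.03 -0.35] tq [0.01 0.03 0.01] gap 0.08529704199565331 0.0
```

{"name": "jog_arm", "arguments": {
  "plan": [
    [0, 0, 0, 0.04, 0.0058, 0, -1],
    [0, 0, 0, 0.04, 0.0058, 0, -1],
    [0, 0, 0, 0.04, 0.0058, 0, -1],
    [0, 0, 0, 0.04, 0.0058, 0, -1],
    [0, 0, 0, 0.04, 0.0058, 0, -1],
    [0, 0, 0, 0.04, 0.0058, 0, -1],
    [0, 0, 0, 0.04, 0.0058, 0, -1],
    [0, 0, 0, 0.04, 0.0058, 0, -1],
    [0, 0, 0, 0.04, 0.0058, 0, -1],
    [0, 0, 0, 0.04, 0.0058, 0, -1],
    [0, 0, 0, 0.04, 0.0058, 0, -1],
    [0, 0, 0, 0.04, 0.0058, 0, -1],
    [0, 0, 0, 0.04, 0.006, 0, -1],
    [0, 0, 0, 0.041, 0.006, 0, -1],
    [0, 0, 0, 0, 0, 0, -1],
    [0, 0, 0, 0, 0, 0, -1],
    [0, 0, 0, 0, 0, 0, -1]
  ]
}}

```text
t: 13.35
position: [0.5026, -0.3303, 0.2095]
eef_rot: [-0.0, 0.735, -0.678, 0.0]
ft_force: [0.4, 0.1, 0.7]
finger_gap: 0.0853
gripper_force: 0.0
```

Run:
```python
from h import *
to((0.5045,-0.3303,0.026),0.083)
t=grab('top')['frame'];cv2.imwrite('pics/bay.png',cv2.resize(t[195:265,180:285],(800,533),interpolation=3))
f=load('top')
E=np.array([.539,.2306]);u=np.array([-.0801,.9968]);v=u[[1,0]]*[1,-1];O=E+v*.0006-u*.173
for sy in(0,.028,.056,.062): p=proj(f,[[*(O+u*sy),.1]])[0]; print(sy,O+u*sy,(p-[180,195])*800/105)
```

```text
t 13.35 tcp [ 0.5026 -0.3303  0.2095] R
 [[ 8.110e-02 -9.967e-01  3.000e-04]
 [-9.967e-01 -8.110e-02  1.000e-04]
 [-1.000e-04 -3.000e-04 -1.000e+00]] 
shift [ 0.0002 -0.0019  0.1835] rz -0.0018588074729144338 ft [0.42 0.05 0.65] tq [-0.01 -0.04 -0.04] gap 0.08528049560147286 0.0
0 [0.55345538 0.05820166] [585.60003343 214.58194591]
0.028 [0.55121258 0.08611206] [491.44943873 222.54364401]
0.056 [0.54896978 0.11402246] [397.20800061 230.51302413]
0.062 [0.54848918 0.12000326] [377.00157518 232.22174896]
```

View pics/bay.png

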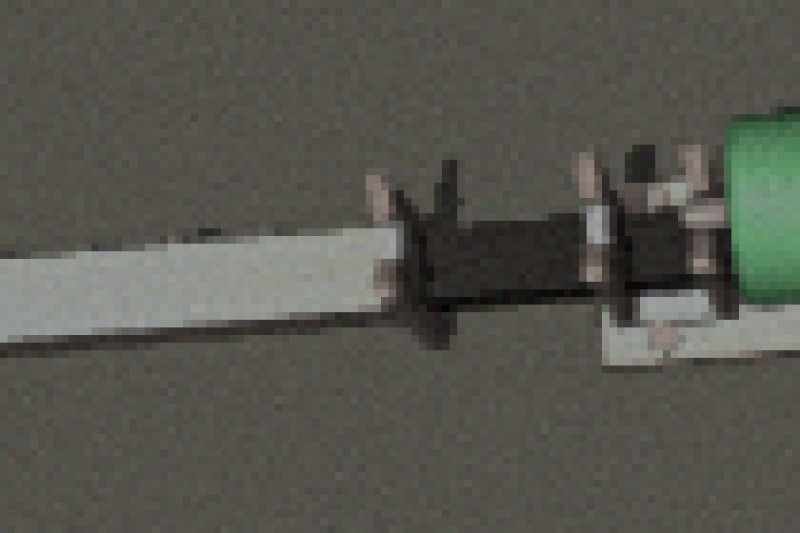

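The opened bay is clear, with plate prongs at about (380,235) and (590,220). That agrees with the prediction to within about 2 mm, giving a bay middle of about (0.5505, 0.087). Now the wheel.

{"name": "jog_arm", "arguments": {
  "plan": [
    [0, 0, 0, 0, -0.002, 0.03, -1],
    [0, 0, 0, 0, 0, 0.04, -1],
    [0, 0, 0, 0, 0, 0.04, -1],
    [0, 0, 0, 0, 0, 0.03, -1],
    [0, 0, 0, 0, 0, 0.02, -1],
    [0, 0, 0, 0, 0, 0.015, -1],
    [0, 0, 0, 0, 0, 0.008, -1],
    [0, 0, 0, 0, 0, 0, -1],
    [0, 0, 0, 0, 0, 0, 1],
    [0, 0, 0, 0, 0, 0, 1],
    [0, 0, 0, 0, 0, 0, 1],
    [0, 0, 0, 0, 0, 0, 1],
    [0, 0, 0, 0, 0, 0, 1],
    [0, 0, 0, 0, 0, 0, 1],
    [0, 0, 0, 0, 0, 0, 1]
  ],
  "force": 35
}}

```text
t: 15.28
position: [0.5052, -0.3314, 0.0271]
eef_rot: [-0.0, 0.735, -0.678, 0.001]
ft_force: [0.6, 0.5, 5.5]
finger_gap: 0.0571
gripper_force: 37.1
```

{"name": "jog_arm", "arguments": {
  "plan": [
    [0, 0, 0, 0, 0, -0.005, 1],
    [0, 0, 0, 0, 0, -0.01, 1],
    [0, 0, 0, 0, 0, -0.02, 1],
    [0, 0, 0, 0, 0, -0.035, 1],
    [0, 0, 0, 0, 0, -0.04, 1],
    [0, 0, 0, 0, 0, -0.04, 1],
    [0, 0, 0, 0, 0, -0.02, 1],
    [0, 0, 0, 0, 0, 0, 1],
    [0, 0, 0, 0, 0, 0, 1]
  ]
}}

```text
t: 16.4
position: [0.5037, -0.3304, 0.1948]
eef_rot: [0.0, 0.735, -0.678, -0.001]
ft_force: [0.7, -0.5, -1.8]
finger_gap: 0.057
gripper_force: 37.8
```

Run:
```python
from h import *
to((0.5505,0.087,0.197),0.080)
for n in ('top','scene'):
    f=grab(n);h=cv2.cvtColor(f['frame'],cv2.COLOR_BGR2HSV)
    b=cv2.inRange(h,(14,100,60),(30,255,255));N,l,st,c=cv2.connectedComponentsWithStats(b)
    print(n,[(st[i][:5].tolist(),c[i].round(1).tolist()) for i in range(1,N) if st[i][4]>10])
    print(proj(f,[[.5045,-.33,.22],[.5010,-.287,.22],[.508,-.373,.22]]).round(1).tolist())
```

```text
t 16.4 tcp [ 0.5037 -0.3304  0.1948] R
 [[ 0.0797 -0.9968 -0.0022]
 [-0.9968 -0.0797  0.0017]
 [-0.0018  0.0021 -1.    ]] 
shift [-0.4124 -0.08   -0.0016] rz -0.0002293282292447213 ft [ 0.73 -0.51 -1.76] tq [-0.01  0.   -0.01] gap 0.05702369590622515 37.75455415248871
top [([419, 234, 13, 6, 59], [424.7, 236.5]), ([474, 241, 8, 11, 45], [477.6, 246.0]), ([476, 266, 4, 11, 40], [477.6, 271.1]), ([476, 292, 4, 11, 44], [477.5, 297.0]), ([386, 300, 7, 6, 26], [389.0, 302.3])]
[[440.4, 234.5], [419.3, 236.3], [461.4, 232.7]]
scene [([98, 0, 163, 144, 9114], [155.0, 63.0]), ([338, 0, 103, 44, 3297], [384.6, 18.1]), ([468, 0, 172, 164, 14737], [570.0, 54.4]), ([444, 19, 6, 8, 34], [446.6, 22.2]), ([0, 59, 105, 48, 1399], [55.6, 89.3]), ([326, 68, 89, 40, 1810], [358.6, 87.0]), ([246, 74, 24, 23, 434], [257.6, 85.6]), ([272, 75, 13, 26, 221], [278.5, 86.6]), ([0, 106, 114, 79, 5281], [51.4, 144.9]), ([215, 217, 13, 8, 54], [221.1, 220.4]), ([324, 222, 5, 12, 52], [325.9, 227.3]), ([246, 234, 35, 16, 236], [263.2, 242.2]), ([286, 267, 20, 14, 101], [293.2, 272.1]), ([299, 281, 10, 10, 58], [303.6, 285.4]), ([287, 283, 11, 8, 20], [292.8, 287.2]), ([173, 287, 8, 11, 59], [176.6, 292.0]), ([177, 323, 8, 12, 66], [180.3, 328.3])]
[[232.3, 215.7], [250.4, 209.0], [213.5, 222.7]]
```

{"name": "jog_arm", "arguments": {
  "plan": [
    [0, 0, 0, -0.02, -0.004, 0, 1],
    [0, 0, 0, -0.032, -0.006, 0, 1],
    [0, 0, 0, -0.036, -0.007, 0, 1],
    [0, 0, 0, -0.036, -0.007, 0, 1],
    [0, 0, 0, -0.036, -0.007, 0, 1],
    [0, 0, 0, -0.036, -0.007, 0, 1],
    [0, 0, 0, -0.036, -0.007, 0, 1],
    [0, 0, 0, -0.036, -0.007, 0, 1],
    [0, 0, 0, -0.036, -0.007, 0, 1],
    [0, 0, 0, -0.036, -0.007, 0, 1],
    [0, 0, 0, -0.036, -0.007, 0, 1],
    [0, 0, 0, -0.024, -0.005, 0, 1],
    [0, 0, 0, -0.012, -0.002, 0, 1],
    [0, 0, 0, 0, 0, 0, 1],
    [0, 0, 0, 0, 0, 0, 1]
  ]
}}

```text
t: 18.38
position: [0.551, 0.0854, 0.1962]
eef_rot: [0.0, 0.735, -0.678, 0.0]
ft_force: [-0.6, -0.1, -1.4]
finger_gap: 0.0572
gripper_force: 37.8
```

Run:
```python
from h import *
to((0.5505,0.087,0.068),0.080)
b=grab('scene')['frame'];cv2.imwrite('pics/over.png',cv2.resize(b[140:275,320:470],(660,594),interpolation=3))
```

```text
t 18.375 tcp [0.551  0.0854 0.1962] R
 [[ 7.940e-02 -9.968e-01 -3.000e-04]
 [-9.968e-01 -7.940e-02 -4.000e-04]
 [ 3.000e-04  3.000e-04 -1.000e+00]] 
shift [-0.0017  0.0003  0.1282] rz -0.0005440468257694314 ft [-0.63 -0.13 -1.43] tq [-0.09 -0.02 -0.04] gap 0.057216019579303244 37.75372624397278
```

View pics/over.png

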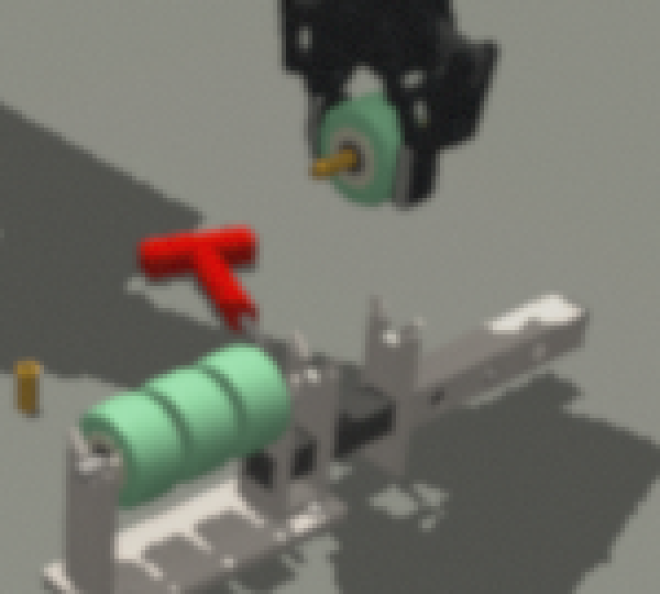

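The wheel hangs over the bay with its axle level. The button is out at (490,372) and the first hole is empty at (540,350). Lowering.

{"name": "jog_arm", "arguments": {
  "plan": [
    [0, 0, 0, -0.0017, 0.0003, 0.02, 1],
    [0, 0, 0, 0, 0, 0.025, 1],
    [0, 0, 0, 0, 0, 0.025, 1],
    [0, 0, 0, 0, 0, 0.02, 1],
    [0, 0, 0, 0, 0, 0.012, 1],
    [0, 0, 0, 0, 0, 0.008, 1],
    [0, 0, 0, 0, 0, 0, 1]
  ]
}}

```text
t: 19.3
position: [0.5507, 0.0875, 0.0862]
eef_rot: [0.0, 0.735, -0.678, -0.0]
ft_force: [-0.3, -0.1, -1.8]
finger_gap: 0.057
gripper_force: 37.8
```

{"name": "jog_arm", "arguments": {
  "plan": [
    [0, 0, 0, 0, 0, 0.003, 1],
    [0, 0, 0, 0, 0, 0.003, 1],
    [0, 0, 0, 0, 0, 0.003, 1],
    [0, 0, 0, 0, 0, 0, 1]
  ]
}}

```text
t: 19.8
position: [0.5506, 0.0877, 0.077]
eef_rot: [0.0, 0.735, -0.678, -0.0]
ft_force: [-0.5, 0.3, -1.7]
finger_gap: 0.0571
gripper_force: 37.8
```

{"name": "jog_arm", "arguments": {
  "plan": [
    [0, 0, 0, 0, 0, 0.002, 1],
    [0, 0, 0, 0, 0, 0.002, 1],
    [0, 0, 0, 0, 0, 0.002, 1],
    [0, 0, 0, 0, 0, 0.001, 1],
    [0, 0, 0, 0, 0, 0, 1]
  ]
}}

```text
t: 20.42
position: [0.5507, 0.0877, 0.0702]
eef_rot: [0.0, 0.735, -0.678, -0.0]
ft_force: [0.4, 0.1, -0.8]
finger_gap: 0.0572
gripper_force: 37.8
```

{"name": "jog_arm", "arguments": {
  "plan": [
    [0, 0, 0, 0, 0, 0.001, 1],
    [0, 0, 0, 0, 0, 0.001, 1],
    [0, 0, 0, 0, 0, 0, 1]
  ]
}}

```text
t: 20.8
position: [0.5508, 0.0878, 0.0685]
eef_rot: [-0.0, 0.735, -0.678, 0.0]
ft_force: [-0.9, -0.2, 0.5]
finger_gap: 0.0571
gripper_force: 38.0
```

{"name": "jog_arm", "arguments": {
  "plan": [
    [0, 0, 0, 0, 0, 0.001, 1],
    [0, 0, 0, 0, 0, 0, 1]
  ]
}}

```text
t: 21.05
position: [0.5509, 0.0878, 0.0684]
eef_rot: [-0.0, 0.735, -0.678, 0.0]
ft_force: [-3.6, 0.3, 6.4]
finger_gap: 0.0571
gripper_force: 38.5
```

{"name": "jog_arm", "arguments": {
  "plan": [
    [0, 0, 0, 0, 0, 0, 0.3],
    [0, 0, 0, 0, 0, 0, -0.2],
    [0, 0, 0, 0, 0, 0, -1],
    [0, 0, 0, 0, 0, 0, -1],
    [0, 0, 0, 0, 0, 0, -1],
    [0, 0, 0, 0, 0, -0.01, -1],
    [0, 0, 0, 0, 0, -0.02, -1],
    [0, 0, 0, 0, 0, -0.04, -1],
    [0, 0, 0, 0, 0, -0.05, -1],
    [0, 0, 0, 0, 0, -0.05, -1],
    [0, 0, 0, -0.04, 0, 0, -1],
    [0, 0, 0, -0.05, 0, 0, -1],
    [0, 0, 0, -0.05, 0, 0, -1],
    [0, 0, 0, -0.05, 0, 0, -1],
    [0, 0, 0, 0, 0, 0, -1],
    [0, 0, 0, 0, 0, 0, -1]
  ]
}}

```text
t: 23.05
position: [0.5356, 0.2771, 0.2377]
eef_rot: [-0.0, 0.735, -0.678, 0.0]
ft_force: [0.9, -0.3, 0.2]
finger_gap: 0.0851
gripper_force: 0.0
```

Run:
```python
from h import *
to((0.5505,0.087,0.068),0.080)
a=grab('top')['frame'];b=grab('scene')['frame']
cv2.imwrite('pics/end.png',np.hstack([cv2.resize(a[190:260,240:310],(400,400),interpolation=3),cv2.resize(b[190:270,350:430],(400,400),interpolation=3)]))
```

```text
t 23.05 tcp [0.5356 0.2771 0.2377] R
 [[ 8.040e-02 -9.968e-01  4.000e-04]
 [-9.968e-01 -8.040e-02 -1.000e-04]
 [ 1.000e-04 -4.000e-04 -1.000e+00]] 
shift [0.1906 0.0005 0.1698] rz 0.0005203977124529913 ft [ 0.94 -0.28  0.22] tq [-0.02 -0.    0.01] gap 0.08510028787469599 0.0
```

View pics/end.png

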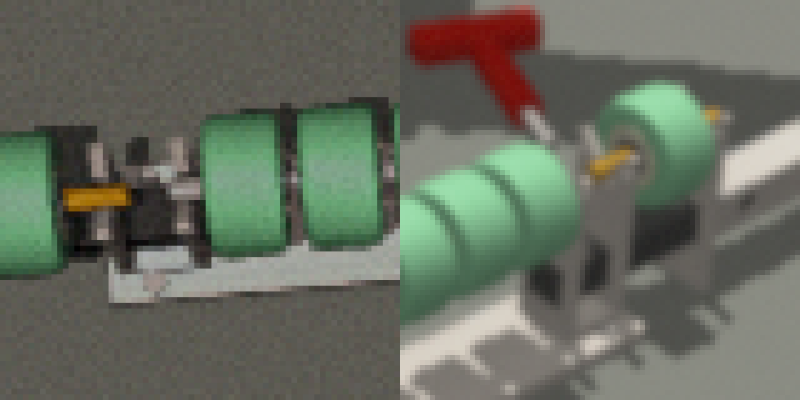

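The left half shows the wheel between the plates, its brass axle running through the fixed plate's slot at (97,197). The right half shows the axle low in both slots at (610,163) and (712,115). It touched bottom at about 92 mm, which is the fully home height. Handing in.

```bash
python3 -c "
from plant import robot
print(robot.sign_off())"
```

```text
the job is handed in; nothing more can be done
None
```

I handed the job in at about 23 s of the 64 s allowed; no verdict came back. The tube came out about 43 mm and the button sprang out in the second hole. The mint wheel's axle lies in both slots, released, and I never touched the puller, spacer tube or toe stop.

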